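# Park the bench shear closed

### The arm

A 6-joint arm with a two-finger parallel gripper is mounted at the origin on the work surface. World frame = base frame: x ahead of the robot, y to its left, z up, the work surface at z = 0. Lengths are in m, angles in rad, forces in N, time in s.
With the tool pointing down it reaches from about 0.275 to 0.825 m from the base axis. Payload 4.9 kg.
Tool frame: the origin (TCP) lies between the finger pads; the fingertips stand 14 mm ahead of it and the grasp point (between the pads) lies 5 mm behind it; z points along the fingers, y is the direction in which the jaws open and shut (so a half turn about z gives the same grasp; the last joint's range is limited). The gripper opens to 85 mm and grips with 20 to 120 N. Pads are 22 mm wide; open, the fingers measure 114 mm over their backs; the gripper's body (76 mm by 85 mm) begins 54 mm behind the grasp point. The pads swing forward as they close: fully open they stand 13 mm farther back than shut.
Start: joints at [0.971, 0.326, -0.193, 1.052, 0, 1.437], TCP at [0.247, 0.491, 0.245] pointing down, gripper open.
Joint ranges: [-2.65, 2.65], [-0.97, 1.79], [-1.3, 1.35], [-1.93, 2.1], [-1.47, 1.37], [-3.14, 3.14]. Speed limits (rad/s): [2.57, 2.57, 3.14, 3.14, 3.14, 3.14].

### API

Orientations are given as a unit quaternion [w, x, y, z].
In Python, from rig import read_state, eyes, order gives the robot as it stands.
- The arm moves only by the tool servo_tool, never from a script. Its arguments are lists of equal length, an entry for each row: "dp": the shift along the world's x, y, z in units of 40 mm (1.0 is 40 mm), a list of three; "roll": the turn about the world's z in units of 8 degrees (1.0 is 8 degrees). A call has exactly 8 rows; each row shifts and turns the commanded pose from where the row before left it; what a row does not reach is not made up. A row lasts 1/10 s, in which the tool goes at most 50 mm and 8.59 degrees, less where a joint would pass 70% of its speed; a pose out of reach is approached as far as the arm can. A call is refused whole if a number of a shift passes 1 or a number of a turn 1, either way. A call with a gripper value outside its range is refused whole. "jaw" is the closure, from 0 (fully open) to 1 (shut), set as the call begins (left out, the last holds). The fingers move at their own pace and stop on an object; "squeeze" is the grip in N (left out, the last holds). Time passes only in rows, so rows that do not move let the fingers close, or fill a call up. It gives the time, the measured TCP pose, the force and the opening at its end, in the units of the state.
- read_state(): the state, without advancing time (a new reading comes with each control period).
- eyes.get_image(name): name is "side" or "top" or "wrist"; returns the picture (384x512x3 uint8, red, green, blue); there is no depth.
- eyes.get_calibration(name): a dict with "fov_y" (degrees; the focal length in pixels is half the picture's height over the tangent of half this angle, whatever the lens; pixels are square), "cx", "cy" (the principal point, pixels), "origin" and "rotation" of the camera in the world. Camera axes: x right, y up, looking along -z (the intrinsics and any distortion apply to the point x, -y, -z); pixel columns grow to the right and rows downward; lengths in m; the calibration is good to about 2 mm. A picture is of the moment at which its call begins: read the wrist's pose just before it. get_calibration takes no time and is no camera call; for the wrist camera it gives the pose at the moment of the call.
- order.close_job(): hands the job in, once; it reports no verdict.
The state is a dict: "time_s": time; "joint_pos": joint angles; "qvel": joint speeds; "joint_torque": joint torques, N m; "tool_pos": TCP position; "tool_rot": TCP orientation; "force": force on the tool from outside, world axes, zero at the start; "ft_torque": the same for the moment, N m; "finger_gap": opening from 0.0 (shut) to 1.0 (fully open).
Only numpy, scipy, OpenCV 4.12 (cv2) and the standard library are available. Lean on these libraries where they do the work, as an engineer would, in place of code of your own. Each camera call takes 0.05 s, during which the arm holds its last target. There are 200 camera calls.

### The job

Close the green bench shear for the night: press the red thumb pad of its ratchet pawl right down so that the pawl swings clear of the teeth, and only then push the black crossbar of the lever down past the teeth until the lever rests on its stop, without slamming it. Just push with the fingertips: do not lift or carry anything, do not force the lever against the engaged pawl, leave the pawl free, and leave the other things on the bench where they are.

Things in the scene. Friction and masses are not known exactly. Their poses are not given: they have to be found in the camera images.
- shear: Small green lever shear bolted to the bench. Base plate 285 x 110 x 12 mm; origin on the bench surface near the plate's centre (plate spans x -138 to +148 mm), z up. The lever reaches out towards its -x, the pawl is at its +x end; everything moves in its x-z plane at y = 0. A 14 mm cheek plate stands at y +11 to +25 mm, up to 137 mm high between x 0 and 90 mm, and 70 mm high from there to x 143 mm. Rubber-topped stop post under the lever at x -118 mm, 99 mm high.
- lever_hinge (a point): Point on the lever's hinge axis (the axis runs along the shear's y), at x +45, y 0, z 110 mm in the shear's frame. It carries the shear's axes.
- lever_bar (a point): Centre of the lever's black crossbar: a round bar 28 mm in diameter, 90 mm long along the shear's y, centred on y = 0, at 210 mm from the hinge axis. At joint lever = 0 it stands 50 degrees (0.87 rad) above the hinge's level on the -x side, 271 mm above the bench; fully down it is level with the hinge, 110 mm above the bench and 165 mm to -x of the shear's origin. The lever's shank, 22 mm deep and 12 mm thick, joins it to the hinge.
- lever (a joint): Angle of the lever in rad: 0 fully raised, growing as it comes down, 0.87 on its stop. Starts near 0 to 0.05 and the engaged pawl stops it at about 0.08. The elevation of the bar seen from the hinge is 0.87 minus this value. The hinge is stiff: the lever stays where it is left, and takes about 2 to 6 N down on the crossbar to move.
- pawl_pad (a point): Centre of the top face of the pawl's red thumb pad, 40 mm (shear's x) x 46 mm (y), 8 mm thick, at joint pawl = 0 lying level 74 mm above the bench at x +176 mm of the shear; nothing stands above it. Pressed down it sinks about 25 mm, moving only about 5 mm further to +x, and tilts outward by 0.4 rad.
- pawl (a joint): Angle of the yellow pawl in rad: 0 engaged in the teeth of the ratchet wheel, growing as its red pad is pressed down, 0.40 pressed fully down; clear of the teeth above about 0.2. It starts between 0 and 0.04. Its pivot is 60 mm from the pad and stiff: about 3 to 5 N on the pad moves it and it stays where it is left, there is no return spring.
- wheel_blank: Pale turned wooden disc, 110 mm across, 28 mm high, with a dark hub, lying beside the shear. Origin at the centre of its underside. Leave alone.
- screw_jar: Glass jar with yellow cap, 56 mm across, 75 mm high, standing beside the shear. Origin at the centre of its underside. Leave alone.
- offcut: Aluminium plate 100 x 60 x 5 mm lying on the bench beside the shear. Origin at the centre of its underside. Leave alone.
- mallet: Square-headed wooden mallet lying on the bench: dark head 70 x 110 x 70 mm, round handle reaching 210 mm to its -x, 35 mm up. Origin at the centre of the head's underside. Leave alone.
- screwdriver: Screwdriver with red handle, 200 mm long along its x, 26 mm thick. Origin on the bench at mid-length. Leave alone.
- wrench: Steel spanner, 180 mm long along its x, 8 mm thick. Origin on the bench at mid-length. Leave alone.
- bowl: Turned wooden bowl, 120 mm across, 50 mm high. Origin at the centre of its underside. Leave alone.

How it is judged:
By the outcome, as a careful person would: the job done as asked, in the order asked, and still so for the second after the job is handed in, with the robot touching nothing.
It also fails if it takes over 42 s, if anything falls off the work surface, if the arm or the gripper's body presses on something with over 40 N, if the wrist force passes 120 N, or if a joint passes its speed limit or range.

## Working session

There is one attempt and no reset: what is moved stays moved. The work goes in short steps, Python scripts to look and compute and a tool call to move; the robot and the scene stay as the last step left them, time stands still between calls to the robot, and variables do not carry over. Pictures are saved under pics/ and viewed, about 8 in all and at most 12, crops included, and the job is handed in when it is done.

Besides the shell and the picture viewer there is one more tool, called after "Request:" in YAML: its name, and indented under it one key for each argument. servo_tool: Moves the arm, as the interface text tells. Its arguments: {"type":"object","properties":{"dp":{"type":"array"},"roll":{"type":"array"},"jaw":{"type":"number"},"squeeze":{"type":"number"}},"required":["dp","roll"]}

```bash
mkdir -p pics; python3 - <<'E'
from rig import read_state, eyes
import cv2
s=read_state(); print(s)
for n in("side","top"):
    c=eyes.get_calibration(n); print(n,c)
    cv2.imwrite(f"pics/{n}0.png",eyes.get_image(n)[:,:,::-1])
E
```

```text
{'time_s': 0.0, 'joint_pos': array([ 9.70790657e-01,  3.26967886e-01, -1.93556280e-01,  1.05202270e+00,
       -2.22729012e-05,  1.43663115e+00]), 'qvel': array([ 0.00142871, -0.00140927, -0.0013427 , -0.00165495, -0.00086478,
        0.00100621]), 'joint_torque': array([-3.59888390e-04, -4.43402088e+01,  2.62436575e+01,  1.54450169e-02,
       -2.56415979e-04,  1.34413739e-05]), 'tool_pos': array([0.2467084 , 0.49094374, 0.24449923]), 'tool_rot': array([-3.03737090e-04,  2.30819796e-01,  9.72996123e-01, -8.20954549e-04]), 'force': array([-0.47487029,  0.83735828, -1.37149627]), 'ft_torque': array([-0.04696337, -0.0435226 , -0.06404131]), 'finger_gap': 1.0010772984591245}
side {'fov_y': 47.50393478992136, 'cx': 250.8653404063582, 'cy': 182.40534569315292, 'origin': array([ 0.11602426, -1.13681474,  0.99217076]), 'rotation': array([ 0.87314842,  0.45800503, -0.07099108, -0.15100823])}
top {'fov_y': 43.87364428914743, 'cx': 252.5464857666248, 'cy': 189.02200972252433, 'origin': array([ 0.24181066, -0.01810699,  1.52878461]), 'rotation': array([ 0.70540252,  0.07436537, -0.07048716, -0.70136199])}
```

```bash
python3 - <<'E'
import cv2
for n in("side","top"):
    cv2.imwrite(f"pics/{n}0b.png",cv2.resize(cv2.imread(f"pics/{n}0.png"),(800,600),interpolation=cv2.INTER_CUBIC))
E
```

```text
(no output)
```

View pics/side0b.png

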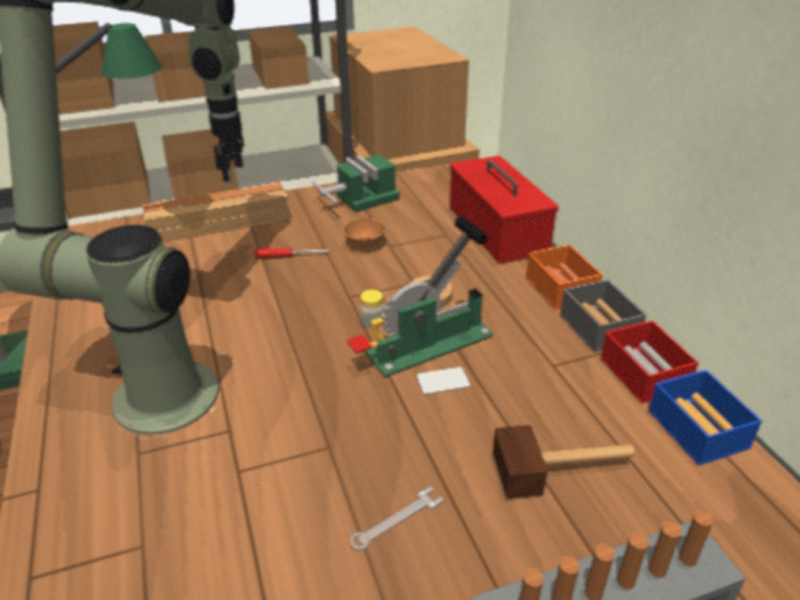

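View pics/top0b.png

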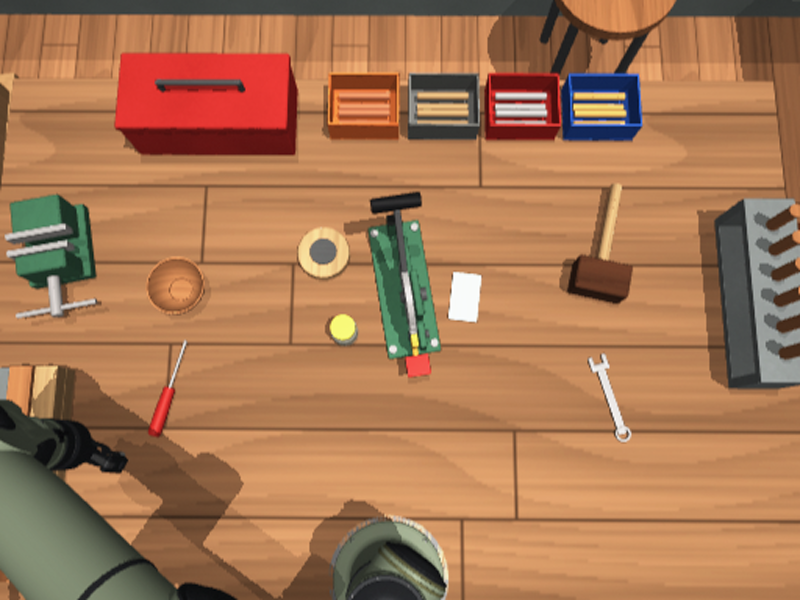

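```bash
python3 - <<'E'
import cv2, numpy as np
a=cv2.imread("pics/top0.png")[115:245,225:295]; b=cv2.imread("pics/side0.png")[130:245,215:325]
a=cv2.resize(a,None,fx=4.5,fy=4.5,interpolation=cv2.INTER_CUBIC); b=cv2.resize(b,None,fx=4.3,fy=4.3,interpolation=cv2.INTER_CUBIC)
h=max(a.shape[0],b.shape[0]); f=lambda i:cv2.copyMakeBorder(i,0,h-i.shape[0],0,0,0)
o=np.hstack([f(a),f(b)]);print(a.shape,b.shape,o.shape);cv2.imwrite("pics/crop0.png",o)
E
```

```text
(585, 315, 3) (494, 473, 3) (585, 788, 3)
```

View pics/crop0.png

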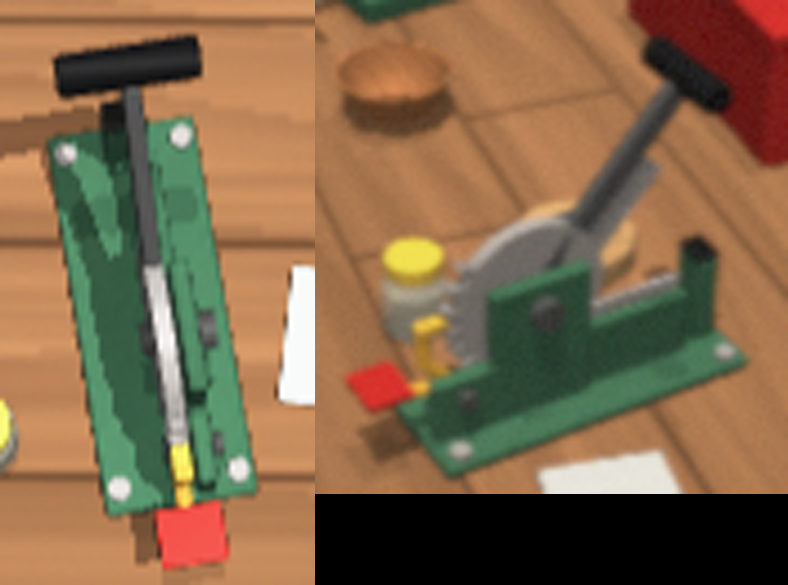

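```bash
cat > h.py <<'E'
import numpy as np
from rig import read_state, eyes, order
from scipy.spatial.transform import Rotation as R
from scipy.optimize import least_squares
def proj(n,P,c=None):
    c=c or eyes.get_calibration(n); q=c["rotation"]
    p=R.from_quat(np.r_[q[1:],q[0]]).inv().apply(np.atleast_2d(P)-c["origin"])
    f=192/np.tan(np.radians(c["fov_y"]/2))
    return np.c_[c["cx"]-f*p[:,0]/p[:,2], c["cy"]+f*p[:,1]/p[:,2]]
def W(v,p):
    return R.from_euler("z",v[2]).apply(np.atleast_2d(p))+[v[0],v[1],0]
def bar(l,y=0):
    e=.87-l; return [.045-.21*np.cos(e),y,.110+.21*np.sin(e)]
E
python3 - <<'E'
from h import *
t=lambda x,y:(225+(x-.0)/4.5,115+y/4.5); s=lambda x,y:(215+(x-315)/4.3,130+y/4.3)
obsT=[t(48,142),t(193,118),t(257,491),t(108,516),t(193,536),t(57,77),t(199,56)]
obsS=[s(381,386),s(654,54),s(719,95),s(453,470),s(747,358)]
ct,cs=eyes.get_calibration("top"),eyes.get_calibration("side")
def res(v):
    l,pz=v[3],v[4]
    pad=[.176+.2*(.074-pz),0,pz]
    PT=[[-.138,-.055,.012],[-.138,.055,.012],[.148,.055,.012],[.148,-.055,.012],pad,bar(l,-.045),bar(l,.045)]
    PS=[pad,bar(l,-.045),bar(l,.045),[.148,.055,.012],[-.138,.055,.012]]
    return np.r_[proj("top",W(v,PT),ct)-obsT, proj("side",W(v,PS),cs)-obsS].ravel()
r=least_squares(res,[.5,0,3.3,.03,.074]);v=r.x
print(v,np.degrees(v[2]));print(r.fun.reshape(-1,2).round(1))
print("pad",W(v,[.176,0,v[4]]),"bar",[W(v,bar(l)).round(3) for l in(v[3],.3,.6,.87)])
E
```

```text
[ 0.57832801 -0.02771703  3.31119243  0.03252243  0.06990551] 189.71735160250537
[[-0.5 -1.2]
 [-0.  -1.1]
 [ 0.9  0.5]
 [ 0.1  0.5]
 [ 0.2  0.2]
 [-0.3  0.3]
 [ 0.1 -0.1]
 [-0.5 -0.2]
 [-0.1 -1.2]
 [ 0.3  1.1]
 [-1.3  0.2]
 [ 0.8 -0.7]]
pad [[ 0.40485319 -0.05742369  0.06990551]] bar [array([[ 0.673, -0.012,  0.266]]), array([[ 0.708, -0.005,  0.223]]), array([[ 0.733, -0.001,  0.166]]), array([[0.741, 0.   , 0.11 ]])]
```

Request:
servo_tool:
  dp:
    - [0.23,-0.8,0]
    - [0.23,-0.8,0]
    - [0.23,-0.8,0]
    - [0.23,-0.8,0]
    - [0.23,-0.8,0]
    - [0.23,-0.8,0]
    - [0.23,-0.8,0]
    - [0.23,-0.8,0]
  roll: [0.57,0.57,0.57,0.57,0.57,0.57,0.57,0.57]
  jaw: 1

```text
time_s: 0.9
tool_pos: [0.3205, 0.2341, 0.2451]
tool_rot: [-0.0, -0.087, 0.996, -0.0]
force: [0.2, 0.9, -0.5]
finger_gap: -0.001
```

Request:
servo_tool:
  dp:
    - [0.24,-0.92,0]
    - [0.24,-0.92,0]
    - [0.24,-0.92,0]
    - [0.24,-0.92,0]
    - [0.24,-0.92,0]
    - [0.24,-0.92,-0.1]
    - [0.24,-0.92,-0.3]
    - [0.23,-0.88,-0.5]
  roll: [0,0,0,0,0,0,0,0]

```text
time_s: 1.7
tool_pos: [0.398, -0.0594, 0.2097]
tool_rot: [0.001, -0.085, 0.996, -0.0]
force: [0.9, 0.5, -1.1]
finger_gap: 0.0
```

```bash
python3 - <<'E'
from h import *
s=read_state();print(s["tool_pos"],s["joint_pos"].round(2),s["force"],s["qvel"].round(2),s["time_s"])
E
```

```text
[ 0.39797503 -0.05936152  0.20967747] [-0.33  0.08 -0.6   0.88  0.   -0.5 ] [ 0.87876727  0.45148433 -1.07772915] [-0.79  0.46 -0.09 -0.55  0.   -0.79] 1.7
```

Request:
servo_tool:
  dp:
    - [0,0,-0.4]
    - [0,0,-0.5]
    - [0,0,-0.5]
    - [0,0,-0.5]
    - [0,0,-0.4]
    - [0,0,-0.2]
    - [0,0,0]
    - [0,0,0]
  roll: [0,0,0,0,0,0,0,0]

```text
time_s: 2.5
tool_pos: [0.3972, -0.0574, 0.1096]
tool_rot: [0.0, -0.085, 0.996, -0.0]
force: [0.7, 0.9, 0.6]
finger_gap: 0.003
```

```bash
python3 - <<'E'
from h import *
import cv2
s=read_state();print(s["tool_pos"],s["force"])
a=eyes.get_image("side")[:,:,::-1][150:250,180:310];b=eyes.get_image("top")[:,:,::-1][150:250,200:330]
cv2.imwrite("pics/c1.png",np.vstack([cv2.resize(i,None,fx=3,fy=3,interpolation=cv2.INTER_CUBIC) for i in(a,b)]))
E
```

```text
[ 0.39719988 -0.05739624  0.10960499] [0.71222304 0.88414148 0.59419043]
```

View pics/c1.png

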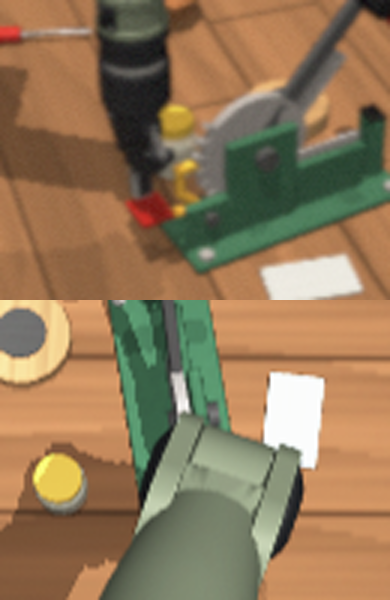

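Request:
servo_tool:
  dp:
    - [0,0,-0.2]
    - [0,0,-0.2]
    - [0,0,-0.1]
    - [0,0,-0.1]
    - [0,0,-0.1]
    - [0,0,-0.1]
    - [0,0,-0.1]
    - [0,0,0]
  roll: [0,0,0,0,0,0,0,0]

```text
time_s: 3.4
tool_pos: [0.3968, -0.0572, 0.0727]
tool_rot: [-0.0, -0.085, 0.996, 0.0]
force: [-0.8, -0.2, -0.2]
finger_gap: 0.001
```

Request:
servo_tool:
  dp:
    - [0,0,-0.05]
    - [0,0,-0.05]
    - [0,0,-0.05]
    - [0,0,-0.05]
    - [0,0,0]
    - [0,0,0]
    - [0,0,0]
    - [0,0,0]
  roll: [0,0,0,0,0,0,0,0]

```text
time_s: 4.2
tool_pos: [0.3979, -0.0575, 0.0655]
tool_rot: [0.001, -0.085, 0.996, -0.0]
force: [-0.1, 0.1, -0.2]
finger_gap: -0.002
```

```bash
python3 - <<'E'
from h import *
import cv2
s=read_state();print(s["tool_pos"],s["force"])
a=eyes.get_image("side")[:,:,::-1][190:240,200:270];b=eyes.get_image("wrist")[:,:,::-1]
cv2.imwrite("pics/c2.png",np.vstack([cv2.resize(a,(512,366),interpolation=cv2.INTER_CUBIC),cv2.resize(b,(512,384))[150:]]))
E
```

```text
[ 0.397882   -0.05752785  0.06548487] [-0.14364467  0.11365922 -0.18546244]
```

View pics/c2.png

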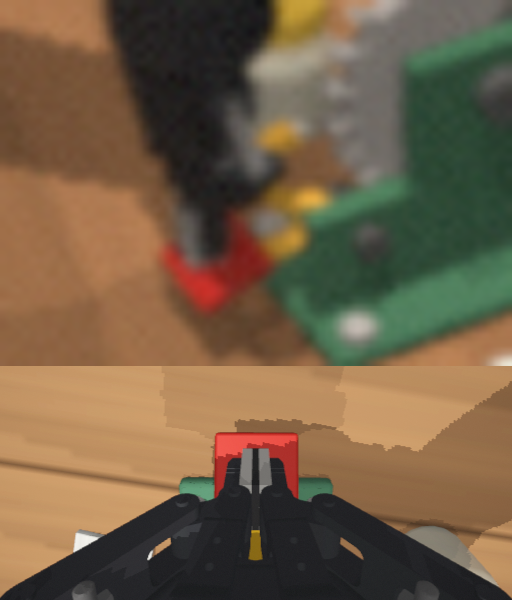

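Request:
servo_tool:
  dp:
    - [0,0,-0.05]
    - [0,0,-0.05]
    - [0,0,0]
    - [0,0,0]
    - [0,0,0]
    - [0,0,0]
    - [0,0,0]
    - [0,0,0]
  roll: [0,0,0,0,0,0,0,0]

```text
time_s: 5.1
tool_pos: [0.3979, -0.0576, 0.0625]
tool_rot: [0.001, -0.085, 0.996, -0.0]
force: [-3.7, 1.0, 18.9]
finger_gap: 0.001
```

Request:
servo_tool:
  dp:
    - [0,0,0.3]
    - [0,0,0.9]
    - [0,0,1]
    - [0,0,1]
    - [0,0,1]
    - [0,0,1]
    - [0,0,1]
    - [0,0,0.8]
  roll: [0,0,0,0,0,0,0,0]

```text
time_s: 5.9
tool_pos: [0.3973, -0.0575, 0.3435]
tool_rot: [0.001, -0.085, 0.996, -0.0]
force: [1.1, -0.5, -0.3]
finger_gap: 0.002
```

```bash
python3 - <<'E'
from h import *
import cv2
s=read_state();print(s["tool_pos"],s["force"])
a=eyes.get_image("side")[:,:,::-1][130:245,215:325]
cv2.imwrite("pics/c3.png",cv2.resize(a,None,fx=5,fy=5,interpolation=cv2.INTER_CUBIC))
E
```

```text
[ 0.397313   -0.05745077  0.34353539] [ 1.09973736 -0.48767007 -0.33314317]
```

View pics/c3.png

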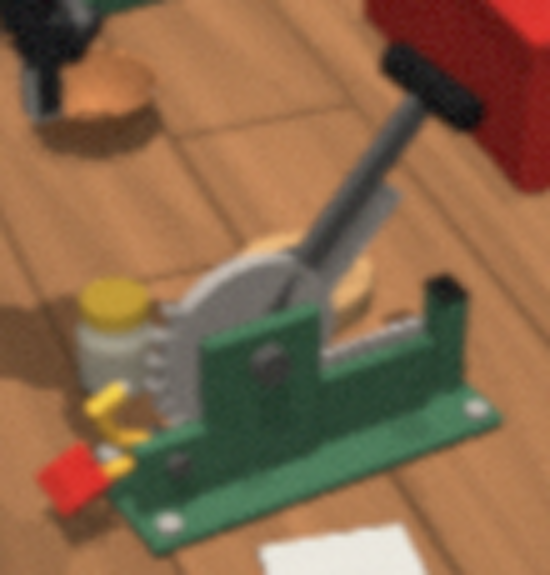

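Request:
servo_tool:
  dp:
    - [0.6,0.1,0]
    - [0.95,0.15,0]
    - [0.95,0.15,0]
    - [0.95,0.15,0]
    - [0.95,0.15,0]
    - [0.95,0.15,0]
    - [0.95,0.15,0]
    - [0.6,0.14,0]
  roll: [0,0,0,0,0,0,0,0]

```text
time_s: 6.75
tool_pos: [0.6752, -0.0114, 0.3395]
tool_rot: [-0.0, -0.085, 0.996, 0.0]
force: [0.5, -0.0, 0.6]
finger_gap: -0.002
```

```bash
python3 - <<'E'
from h import *
s=read_state();print(s["tool_pos"],s["joint_pos"].round(2))
v=[.57833,-.02772,3.3112]; P=np.array([W(v,bar(l))[0]+[0,0,.028] for l in np.linspace(.03,.87,25)])
print(np.c_[np.linspace(.03,.87,25),P, np.vstack([[0,0,0],np.diff(P,axis=0)/.04])].round(3))
E
```

```text
[ 0.67518909 -0.01143756  0.3394657 ] [-0.13  0.55  0.39  1.41  0.   -0.3 ]
[[ 0.03   0.672 -0.012  0.294  0.     0.     0.   ]
 [ 0.065  0.677 -0.011  0.289  0.133  0.023 -0.125]
 [ 0.1    0.683 -0.01   0.284  0.128  0.022 -0.13 ]
 [ 0.135  0.688 -0.009  0.279  0.124  0.021 -0.134]
 [ 0.17   0.692 -0.008  0.273  0.119  0.02  -0.138]
 [ 0.205  0.697 -0.007  0.268  0.114  0.02  -0.143]
 [ 0.24   0.701 -0.007  0.262  0.109  0.019 -0.147]
 [ 0.275  0.705 -0.006  0.256  0.104  0.018 -0.15 ]
 [ 0.31   0.709 -0.005  0.25   0.099  0.017 -0.154]
 [ 0.345  0.713 -0.005  0.243  0.094  0.016 -0.157]
 [ 0.38   0.717 -0.004  0.237  0.088  0.015 -0.161]
 [ 0.415  0.72  -0.003  0.23   0.082  0.014 -0.164]
 [ 0.45   0.723 -0.003  0.224  0.077  0.013 -0.166]
 [ 0.485  0.726 -0.002  0.217  0.071  0.012 -0.169]
 [ 0.52   0.728 -0.002  0.21   0.065  0.011 -0.171]
 [ 0.555  0.731 -0.002  0.203  0.059  0.01  -0.174]
 [ 0.59   0.733 -0.001  0.196  0.053  0.009 -0.176]
 [ 0.625  0.735 -0.001  0.189  0.047  0.008 -0.177]
 [ 0.66   0.736 -0.001  0.182  0.041  0.007 -0.179]
 [ 0.695  0.738 -0.     0.175  0.035  0.006 -0.18 ]
 [ 0.73   0.739 -0.     0.167  0.028  0.005 -0.181]
 [ 0.765  0.74  -0.     0.16   0.022  0.004 -0.182]
 [ 0.8    0.74   0.     0.153  0.016  0.003 -0.183]
 [ 0.835  0.741  0.     0.145  0.01   0.002 -0.183]
 [ 0.87   0.741  0.     0.138  0.003  0.001 -0.184]]
```

Request:
servo_tool:
  dp:
    - [0,0,-0.25]
    - [0,0,-0.25]
    - [0,0,-0.2]
    - [0,0,-0.15]
    - [0,0,-0.1]
    - [0,0,-0.1]
    - [0,0,-0.05]
    - [0.05,0.01,-0.05]
  roll: [0,0,0,0,0,0,0,0]

```text
time_s: 7.55
tool_pos: [0.675, -0.0115, 0.2956]
tool_rot: [0.0, -0.085, 0.996, -0.0]
force: [0.1, -0.3, 0.9]
finger_gap: -0.001
```

Request:
servo_tool:
  dp:
    - [0.1,0.02,-0.1]
    - [0.13,0.02,-0.13]
    - [0.12,0.02,-0.14]
    - [0.12,0.02,-0.14]
    - [0.11,0.02,-0.14]
    - [0.11,0.02,-0.15]
    - [0.1,0.02,-0.15]
    - [0.1,0.02,-0.15]
  roll: [0,0,0,0,0,0,0,0]

```text
time_s: 8.35
tool_pos: [0.7146, -0.0048, 0.2534]
tool_rot: [0.005, -0.085, 0.996, -0.0]
force: [5.9, 0.9, 9.0]
finger_gap: 0.002
```

Request:
servo_tool:
  dp:
    - [-0.04,0,-0.12]
    - [-0.02,0.01,-0.16]
    - [0.04,0.01,-0.16]
    - [0.07,0.01,-0.17]
    - [0.07,0.01,-0.17]
    - [0.07,0.01,-0.17]
    - [0.06,0.01,-0.17]
    - [0.06,0.01,-0.17]
  roll: [0,0,0,0,0,0,0,0]

```text
time_s: 9.15
tool_pos: [0.7236, -0.0021, 0.1992]
tool_rot: [0.0, -0.085, 0.996, -0.0]
force: [1.2, 0.5, 4.0]
finger_gap: 0.005
```

Request:
servo_tool:
  dp:
    - [0.07,0.01,-0.17]
    - [0.07,0.01,-0.17]
    - [0.06,0.01,-0.16]
    - [0.05,0.01,-0.15]
    - [0.04,0,-0.12]
    - [0.03,0,-0.1]
    - [0.02,0,-0.08]
    - [0.02,0,-0.06]
  roll: [0,0,0,0,0,0,0,0]

```text
time_s: 9.95
tool_pos: [0.7373, -0.0005, 0.159]
tool_rot: [-0.0, -0.085, 0.996, 0.0]
force: [-2.2, 0.1, 1.8]
finger_gap: 0.003
```

Request:
servo_tool:
  dp:
    - [0.01,0,-0.05]
    - [0,0,-0.05]
    - [0,0,-0.04]
    - [0,0,-0.04]
    - [0,0,-0.04]
    - [0,0,-0.03]
    - [0,0,0]
    - [0,0,0]
  roll: [0,0,0,0,0,0,0,0]

```text
time_s: 10.75
tool_pos: [0.738, -0.0007, 0.1493]
tool_rot: [0.0, -0.085, 0.996, -0.0]
force: [2.0, 0.1, 1.8]
finger_gap: 0.0
```

Expected end is z ≈ 0.138; continuing slowly until the force rises.

Request:
servo_tool:
  dp:
    - [0,0,-0.04]
    - [0,0,-0.04]
    - [0,0,-0.04]
    - [0,0,-0.04]
    - [0,0,-0.04]
    - [0,0,-0.03]
    - [0,0,0]
    - [0,0,0]
  roll: [0,0,0,0,0,0,0,0]

```text
time_s: 11.55
tool_pos: [0.7373, -0.0006, 0.1397]
tool_rot: [-0.001, -0.085, 0.996, -0.0]
force: [1.3, -0.4, 1.6]
finger_gap: 0.002
```

Request:
servo_tool:
  dp:
    - [0,0,-0.03]
    - [0,0,-0.03]
    - [0,0,-0.03]
    - [0,0,0]
    - [0,0,0]
    - [0,0,0]
    - [0,0,0]
    - [0,0,0]
  roll: [0,0,0,0,0,0,0,0]

```text
time_s: 12.35
tool_pos: [0.7375, -0.0007, 0.1378]
tool_rot: [0.0, -0.085, 0.996, -0.0]
force: [-2.5, -0.3, 8.7]
finger_gap: -0.003
```

Request:
servo_tool:
  dp:
    - [0,0,-0.03]
    - [0,0,-0.02]
    - [0,0,0]
    - [0,0,0]
    - [0,0,0]
    - [0,0,0]
    - [0,0,0]
    - [0,0,0]
  roll: [0,0,0,0,0,0,0,0]

```text
time_s: 13.15
tool_pos: [0.7376, -0.0007, 0.1376]
tool_rot: [0.001, -0.085, 0.996, -0.0]
force: [-6.1, -0.4, 16.7]
finger_gap: -0.001
```

Request:
servo_tool:
  dp:
    - [0,0,0.05]
    - [0,0,0.2]
    - [0,0,0.5]
    - [0,0,0.8]
    - [0,0,0.8]
    - [0,0,0.8]
    - [0,0,0.8]
    - [0,0,0.5]
  roll: [0,0,0,0,0,0,0,0]

```text
time_s: 13.95
tool_pos: [0.7381, -0.0005, 0.3151]
tool_rot: [0.001, -0.085, 0.996, -0.0]
force: [-0.6, 0.2, -0.4]
finger_gap: 0.001
```

Request:
servo_tool:
  dp:
    - [0,0.5,0.2]
    - [0,0.8,0]
    - [0,0.9,0]
    - [0,0.9,0]
    - [0,0.8,0]
    - [0,0.5,0]
    - [0,0,0]
    - [0,0,0]
  roll: [0,0,0,0,0,0,0,0]

```text
time_s: 14.75
tool_pos: [0.7376, 0.1756, 0.3196]
tool_rot: [-0.001, -0.086, 0.996, -0.0]
force: [-0.1, -0.8, -0.3]
finger_gap: 0.004
```

```bash
python3 - <<'E'
from h import *
import cv2
s=read_state();print(s["time_s"],s["tool_pos"],s["force"])
a=eyes.get_image("side")[:,:,::-1];b=eyes.get_image("top")[:,:,::-1]
cv2.imwrite("pics/s9.png",a);v=[.57833,-.02772,3.3112]
for l in(.80,.84,.87):print(l,(proj("side",W(v,[bar(l,-.045),bar(l,.045)]))-[195,120])*4)
cv2.imwrite("pics/c9.png",np.hstack([cv2.resize(a[120:260,195:325],None,fx=4,fy=4,interpolation=cv2.INTER_CUBIC),cv2.resize(b[110:250,220:290],None,fx=4,fy=4,interpolation=cv2.INTER_CUBIC)]))
E
```

```text
14.75 [0.73760824 0.17559008 0.31963329] [-0.05084824 -0.75368498 -0.30917012]
0.8 [[452.28274781 203.21471377]
 [512.38974313 252.53380292]]
0.84 [[452.10505437 210.83274921]
 [512.00820593 260.31781003]]
0.87 [[451.77198914 216.58942783]
 [511.51778802 266.20277396]]
```

View pics/c9.png

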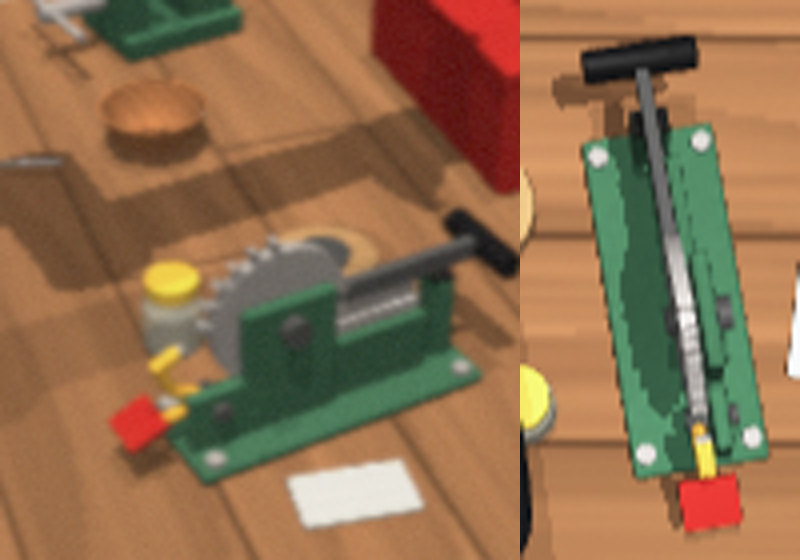

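```bash
python3 -c "from rig import order; print(order.close_job())"
```

```text
the job is handed in; nothing more can be done
None
```

The shear is closed and the job is handed in at about 15 s. I pressed the red pad down to its stop first, then followed the black crossbar down to the rubber post with the fingertips, slowing to about 15 mm/s and less at the end.

**Pawl:** the pad reached its stop with about 19 N at the fingertips. A picture after lifting off showed the pawl clear of the teeth and the lever not yet moved. It was still clear in the last picture, and nothing was holding it.

**Lever:** at the end the force rose from about 2 N to 17 N while the TCP stayed at z 0.1376–0.138, where I expected the stop (0.138). In the last side picture the bar sits where the model puts it for about 0.84–0.87 rad, with the lever on its post. Reading pixels does not settle the angle more finely than that.

**Force on the way down:** at about 0.3 rad the fingertips were about 7 mm too far out on the bar. They briefly pushed partly along the lever, with about 11 N in all. I corrected this and the force dropped to about 4 N.

**Rest of the bench:** the jar, disc, offcut and bowl look unmoved in the last crops. The other tools were not in view, but the arm did not go near them low down. The gripper ended clear of everything, with no contact force.

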